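# Wedge the slip-casting mould shut

### The arm

A 6-joint arm with a two-finger parallel gripper is mounted at the origin on a cart in front of the work surface, level with it; the furniture and walls round the work are solid. World frame = base frame: x ahead of the robot, y to its left, z up, the work surface at z = 0. Lengths are in m, angles in rad, forces in N, time in s.
With the tool pointing down it reaches from about 0.35 to 0.8 m from the base axis. Payload 7.3 kg.
Tool frame: the origin (TCP) lies midway between the tips of the shut fingers; the grasp point (between the pads) lies 19 mm behind it; z points along the fingers, y is the line along which they close (so a half turn about z gives the same grasp; the last joint's range is limited). The gripper opens to 85 mm and grips with 20 to 120 N. Pads are 22 mm wide; open, the fingers measure 114 mm over their backs; the gripper's body (76 mm by 85 mm) begins 54 mm behind the grasp point. The pads swing forward as they close: fully open they stand 13 mm farther back than shut.
Start: joints at [-1.275, 0.342, 1.524, -0, 1.275, -0.146], TCP at [0.224, -0.475, 0.231] pointing down, gripper open.
Joint ranges: [-2.53, 2.53], [-0.77, 2.02], [0.04, 2.7], [-1, 4.14], [0.28, 2.66], [-3.11, 3.11]. Speed limits (rad/s): [2.57, 2.57, 3.14, 3.14, 3.14, 3.14].

### API

Orientations are given as a unit quaternion [x, y, z, w].
In Python, from workcell import robot, camera gives the robot as it stands.
- The arm moves only by the tool carry_out, never from a script. Its arguments are lists of equal length, an entry for each row: "jaw": the closure, from -1 (fully open) to 1 (shut); "delta_pos": the shift along the world's x, y, z in m, a list of three; "rot": the turn, a rotation vector about the world's x, y, z in rad, a list of three. In form: {"jaw": [jaw, ...], "delta_pos": [[tx, ty, tz], ...], "rot": [[ax, ay, az], ...]}. A call has 1 to 10 rows; each row is the pose to reach, as a shift and turn from the pose commanded when the call began; what a row does not reach only later rows make up. A row lasts 1/8 s, in which the tool goes at most 62.5 mm and 10.7 degrees, less where a joint would pass 70% of its speed; a pose out of reach is approached as far as the arm can. A call with a gripper value outside its range is refused whole. The fingers move at their own pace and stop on an object; "grip_force" is the grip in N (left out, the last holds). Time passes only in rows, so rows that repeat a pose let the fingers close. It gives the time, the measured TCP pose, the force, the opening and the grip force at its end, in the units of the state.
- robot.read_state(): the state, without advancing time (a new reading comes with each control period).
- camera(name): name is "scene" or "top" or "wrist"; returns a dict with "image" (480x640x3 uint8, red, green, blue), "z_map" (480x640 float32, m along the optical axis (not along the pixel's ray), 0 where there is no reading), "K" (3x3 intrinsics, pixels), "R" (3x3) and "t" (3): a world point X has camera coordinates R X + t; the wrist camera has in their place "hand_eye" (4x4, takes a point from camera to tool coordinates, whose origin is the TCP and whose axes are the flange's). Camera axes: x right, y down, z forward; pixel columns grow to the right and rows downward; lengths in m; the calibration is good to about 2 mm. The wrist camera is an equidistant fisheye: a pixel r from the principal point sees the ray r / f radians off the axis. A picture is of the moment at which its call begins: read the wrist's pose just before it.
- robot.job_done(): hands the job in; it is judged then, once.
The state is a dict: "time_s": time; "joints": joint angles; "dq": joint speeds; "tau": joint torques, N m; "ee_pos": TCP position; "eef_rot": TCP orientation; "wrist_force": force on the tool from outside, world axes, zero at the start; "torque": the same for the moment, N m; "grip_width": finger opening in m; "grasp_force": force on a finger pad.
Only numpy, scipy, OpenCV 4.12 (cv2) and the standard library are available. Lean on these libraries where they do the work, as an engineer would, in place of code of your own. Each camera call takes 0.05 s, during which the arm holds its last target. There are 200 camera calls.

### The job

The two plaster mould halves stand loose in the wooden closing frame. Tap or push the loose wooden wedge along its slot until it has squeezed the halves shut with no gap at the seam and stays jammed tight by itself. Work only on the wedge: keep off the plaster, and leave the stamp, the rubber rib and the small pot where they are.

Things in the scene. Friction and masses are not known exactly. Their poses are not given: they have to be found in the camera images.
- frame: Fixed wooden frame, turned about the vertical. Origin on the table, mid-board (y). +x: wedge's driving direction. Board x -160 to 110, y -100 to 100, 18 mm thick. On it, tops 63 mm over the table: straight fence, inner face y=70; end stop, face x=72.5; on the -y side a tapered fence, its inner face slanting from y=-55 at x=-70 to y=-29 at x=87, so the slot narrows 1 in 6 towards +x.
- mould_a: Plaster mould half next to the straight fence: 100 mm (x) by 46 mm (y) by 70 mm tall, 0.4 kg, loose on the base board, axes as the frame's. Origin: centre of the underside. Its seam face is at its y = -23 mm. Half a pour opening in the top.
- mould_b: Plaster mould half next to the wedge: same size and weight, loose, axes as the frame's. Origin: centre of the underside. Seam face at its y = +23 mm; the wedge bears on its y = -23 mm face. At first the seam gap is 2 to 6 mm, and up to 2 mm is open between mould_a and the fence. When shut its origin is near frame y = +1 mm.
- seam_near (a point): Point on mould_b's seam face, half way up, 5 mm from its end towards frame -x.
- seam_far (a point): Point on mould_b's seam face, half way up, 5 mm from its end towards frame +x.
- wedge: Loose wooden wedge, about 0.15 kg, 150 mm long, 50 mm tall, 10 mm wide at the tip, 35 mm at the butt, lying on the base board in the slot between mould_b and the tapered fence, tip to frame +x. Origin: underside, mid-length, on the straight face (mould side); x towards the tip, y towards the mould. At first 58 to 78 mm short of home and free at both sides.
- wedge_butt (a point): Middle of the width of the wedge's butt (thick) end face, 30 mm above the base board (48 mm over the table): tap here along frame +x. It slides easily, then takes a few newtons while closing the halves, and stops when tight; a last push of 15 to 20 N jams it, and friction keeps it there when let go.
- slot_end (a point): Fixed point of the frame at which wedge_butt arrives when the wedge is home (within about 6 mm along x, harder pushes going farther).
- stamp: Bystander: turned wooden stamp, 25 mm across, 62 mm tall, standing upright beside the frame. Origin: centre of its underside.
- rib: Bystander: flat kidney-shaped red rubber rib, 46 x 90 x 8 mm, lying beside the frame. Origin: centre of its underside.
- pinch_pot: Bystander: small bisque pot, 62 mm across, 36 mm tall, standing beside the frame. Origin: centre of its underside.
Things that resemble listed ones, but are neither listed nor needed, are in the scene too. There is more than one size of the wedge; the job needs the middle-sized. What is shaped like the mould_a but purple is not meant.

How it is judged:
At the end, for the whole second after the job is handed in: The mould seam is shut (gap under 1.5 mm at both ends), halves and wedge stand flat and still on the board, the butt lies within 12 mm of slot_end, and the wedge by itself still presses mould_b, and mould_b mould_a, with over 3 N each (y of each of seam_near, seam_far in the frame of mould_a above -0.0245 m and contact force between wedge and mould_b above 3 N and contact force between mould_b and mould_a above 3 N and horizontal distance between wedge_butt and slot_end below 0.012 m and angle between wedge's own z axis and vertical below 0.08 rad and angle between each of mould_a, mould_b's own z axis and vertical below 0.05 rad and linear speed of wedge below 0.01 m/s); the robot touches nothing.
It fails at once if the robot presses on a mould half (over 2 N) (contact force between any of the arm, the fingers and mould_a above 2 N or contact force between any of the arm, the fingers and mould_b above 2 N).
It fails at once if the stamp, the rib or the small pot is shifted by more than 20 mm (distance of any of stamp, rib, pinch_pot from where it was at the start of the episode above 0.02 m).
It also fails if it takes over 38 s, if anything falls off the work surface, if the arm or the gripper's body presses on something with over 40 N, if the wrist force passes 120 N, or if a joint passes its speed limit or range.

## Working session

There is one attempt and no reset: what is moved stays moved. The work goes in short steps, Python scripts to look and compute and a tool call to move; the robot and the scene stay as the last step left them, time stands still between calls to the robot, and variables do not carry over. Pictures are saved under pics/ and viewed, at most 10 in all, crops included, and the job is handed in when it is done.

Besides the shell and the picture viewer there is one more tool, called after "Call:" as name(argument=value, ...), one argument or row to a line, values as JSON. carry_out: Moves the arm, as the interface text tells. Its arguments: {"type":"object","properties":{"jaw":{"type":"array","items":{"type":"number"}},"delta_pos":{"type":"array","items":{"type":"array","items":{"type":"number"}}},"rot":{"type":"array","items":{"type":"array","items":{"type":"number"}}},"grip_force":{"type":"number"}},"required":["jaw","delta_pos","rot"]}

```bash
mkdir -p pics
cat > h.py <<'E'
import numpy as np, cv2
from workcell import robot, camera
def pts(c):
    v,u=np.mgrid[0:480,0:640]; z=c["z_map"]; K=c["K"]
    P=np.stack([(u-K[0,2])/K[0,0]*z,(v-K[1,2])/K[1,1]*z,z],-1)
    return (P-c["t"])@c["R"]   # R^T (P-t)
E
python3 - <<'E'
from h import *
for n in("top","scene"):
    c=camera(n); cv2.imwrite(f"pics/{n}0.png",c["image"][:,:,::-1]); np.savez(f"{n}0.npz",**c)
    print(n,c["K"][0],(-c["R"].T@c["t"]),c["R"][2])
s=robot.read_state(); print(s)
E
```

```text
top [452.00833474   0.         319.60211146] [0.35273026 0.0615888  0.95266244] [ 0.21235161 -0.01782121 -0.97703081]
scene [436.19015693   0.         320.00051761] [0.08617652 0.75121144 0.52457065] [ 0.49114303 -0.72272912 -0.48625215]
{'time_s': 0.1, 'joints': array([-1.27504407e+00,  3.42666579e-01,  1.52491035e+00,  3.54578380e-05,
        1.27542705e+00, -1.46019016e-01]), 'dq': array([ 5.72197169e-05, -8.94933836e-04, -2.71519493e-03, -8.94510309e-04,
       -2.24271968e-03, -1.31756681e-03]), 'tau': array([ 1.77382124e-03, -4.34450841e+01, -2.46490413e+01, -1.42785298e-04,
        4.74801243e-03,  4.01471982e-05]), 'ee_pos': array([ 0.22437434, -0.47424107,  0.23069233]), 'eef_rot': array([ 9.75704685e-01,  2.19088727e-01, -3.58714144e-05, -7.04956864e-04]), 'wrist_force': array([0.07476824, 0.47388354, 0.68520683]), 'torque': array([0.03287737, 0.00947783, 0.00296748]), 'grasp_force': 0.0, 'grip_width': 0.08587766457797741}
```

View pics/top0.png

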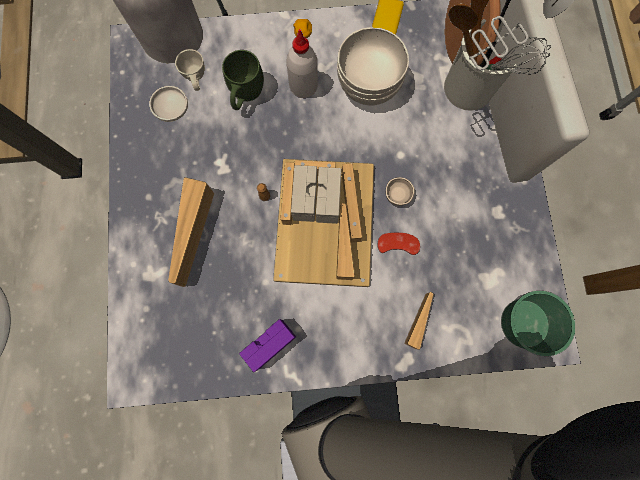

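View pics/scene0.png

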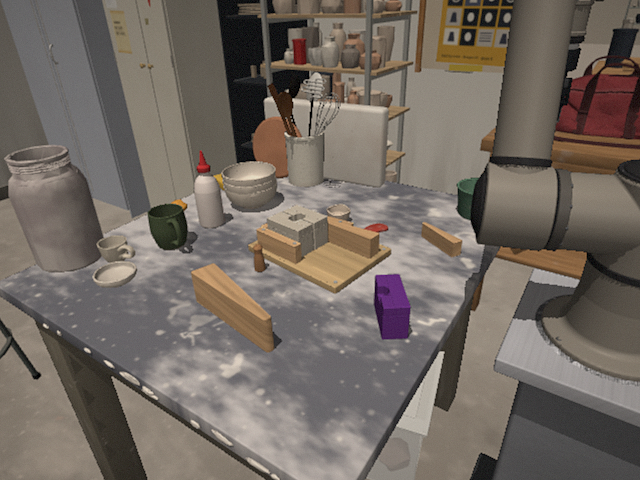

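The top view shows the frame with its corners near (283,159), (374,164), (370,286) and (275,280). The wedge butt is at about (346,277), with the tip pointing up the image, towards world +x. The stamp (263,191), pot (400,192) and rib (399,243) stand beside the frame; the purple block and the other two wedges are decoys. The scene view agrees.

```bash
cat > meas.py <<'E'
from h import *
def meas(c):
    P=pts(c); z=P[...,2]
    m=((z>0.011)&(z<0.12)&(c["z_map"]>0)).astype(np.uint8)
    n,l,st,ce=cv2.connectedComponentsWithStats(cv2.morphologyEx(m,cv2.MORPH_OPEN,np.ones((3,3))))
    b=l==l[250,310]
    Q=P[b]
    r=cv2.minAreaRect((Q[:,:2]*1000).astype(np.float32))
    return P,b,r
E
python3 - <<'E'
from meas import *
c=dict(np.load("top0.npz")); P,b,r=meas(c); print(r)
box=cv2.boxPoints(r)/1000; print(box.round(4))
# x axis: the 270 mm side direction closest to world +x
e=[box[1]-box[0],box[2]-box[1]]; e=max(e,key=np.linalg.norm); e/=np.linalg.norm(e); e*=np.sign(e[0])
yaw=np.arctan2(e[1],e[0]); ctr=box.mean(0); R2=np.array([e,[-e[1],e[0]]])
org=ctr-R2.T@[-0.025,0]
print("yaw",yaw,"origin",org)
Q=P[b]; F=(Q[:,:2]-org)@R2.T; z=Q[:,2]
print("board z",np.median(z[(F[:,0]<-.09)&(F[:,1]>0)]))
ms=(z>.08); print("mould x",np.percentile(F[ms],[2,98],axis=0),np.median(z[ms]))
w=(z>.0655)&(z<.0715)&(F[:,1]<0)&(F[:,0]<.05)
print("wedge top n",w.sum(),"x",np.percentile(F[w,0],[0,1,3,99,100]),np.median(z[w]))
for a in(-.145,-.13,-.11,-.09,-.07): 
    k=w&(abs(F[:,0]-a)<.006); print(a,k.sum(),F[k,1].min() if k.any() else 0,F[k,1].max() if k.any() else 0)
f=(z>.058)&(z<.0655)&(F[:,0]>0)&(F[:,1]<-.02);print("tfence",F[f].min(0),F[f].max(0))
f=(z>.058)&(z<.0655)&(F[:,1]>.06);print("sfence",f.sum(),F[f].min(0),F[f].max(0))
np.savez("frame.npz",yaw=yaw,org=org,R2=R2)
I=c["image"][150:295,255:425,::-1]; cv2.imwrite("pics/crop0.png",cv2.resize(I,None,fx=4,fy=4,interpolation=cv2.INTER_CUBIC))
E
```

```text
((582.30712890625, 31.79900360107422), (200.32017517089844, 270.93865966796875), 81.4809799194336)
[[ 0.4335 -0.0472]
 [ 0.7014 -0.0873]
 [ 0.7311  0.1108]
 [ 0.4632  0.1509]]
yaw -0.1486849 origin [0.60703127 0.02809556]
board z 0.017826645763801552
mould x [[-0.03011619 -0.02581992]
 [ 0.06658297  0.06614359]] 0.0877526918613017
wedge top n 805 x [-0.14954333 -0.14818035 -0.1462487   0.01555555  0.04987546] 0.0679616105658984
-0.145 84 -0.06434430934326575 -0.03062009387041746
-0.13 91 -0.06209067511193893 -0.03020232107784653
-0.11 78 -0.059161873958662015 -0.030943629493069703
-0.09 74 -0.05427007992884346 -0.030079637249378097
-0.07 62 -0.05160522349581703 -0.03097540709935212
tfence [ 0.00011015 -0.06490714] [ 0.08972422 -0.03016088]
sfence 547 [-0.04055123  0.06132957] [0.08958715 0.08998076]
```

View pics/crop0.png

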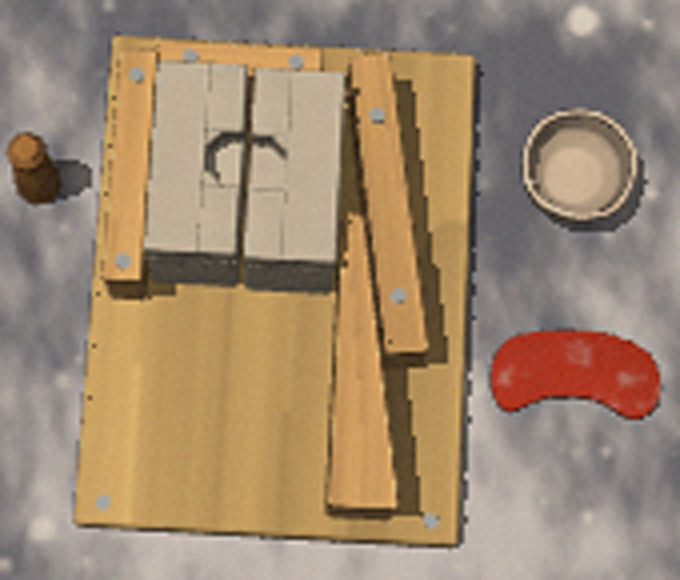

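The measurements fit the given sizes: board 200 x 271 mm, wedge top at 68 mm, mould top at 88 mm. In the frame, the butt is at about (-149, -47.5) mm. By geometry, home is about x = -82, y = -39.5.

Run:
```python
from h import *
f=np.load("frame.npz"); s=robot.read_state(); p=s["ee_pos"]
for q in([-.20,-.046],[-.16,-.046],[-.093,-.041]):
    w=f["org"]+f["R2"].T@np.array(q); print(q,w,w-p[:2])
from scipy.spatial.transform import Rotation as R
X=R.from_quat(s["eef_rot"]).as_matrix(); a=np.arctan2(X[1,0],X[0,0]); print(X.round(3),a,"turn",f["yaw"]-a)
```

```text
[-0.2, -0.046] [0.40242357 0.01223063] [0.17804923 0.4864717 ]
[-0.16, -0.046] [0.44198225 0.00630512] [0.21760791 0.48054619]
[-0.093, -0.041] [0.50898371 0.00132473] [0.28460937 0.4755658 ]
[[ 0.904  0.428 -0.   ]
 [ 0.428 -0.904  0.001]
 [ 0.    -0.001 -1.   ]] 0.44176076213679044 turn -0.590445666116092
```

Call:
carry_out(
  jaw=[1,1,1,1,1,1,1,1,1,1],
  delta_pos=[
    [0.02,0.05,0],
    [0.04,0.1,0],
    [0.06,0.15,0],
    [0.08,0.2,0],
    [0.1,0.25,0],
    [0.12,0.3,0],
    [0.14,0.36,0],
    [0.155,0.42,0],
    [0.178,0.486,0],
    [0.178,0.486,0],
  ],
  rot=[
    [0,0,-0.06],
    [0,0,-0.12],
    [0,0,-0.18],
    [0,0,-0.25],
    [0,0,-0.32],
    [0,0,-0.39],
    [0,0,-0.46],
    [0,0,-0.53],
    [0,0,-0.59],
    [0,0,-0.59],
  ],
)

```text
time_s: 1.35
ee_pos: [0.4027, 0.015, 0.2311]
eef_rot: [0.997, -0.071, -0.0, -0.0]
wrist_force: [-0.1, -0.1, 1.5]
grip_width: -0.0002
grasp_force: 0.0
```

Call:
carry_out(
  jaw=[1,1,1,1,1,1,1],
  delta_pos=[
    [0,0,-0.05],
    [0,0,-0.1],
    [0,0,-0.14],
    [0,0,-0.17],
    [0,0,-0.19],
    [0,0,-0.198],
    [0,0,-0.198],
  ],
  rot=[
    [0,0,0],
    [0,0,0],
    [0,0,0],
    [0,0,0],
    [0,0,0],
    [0,0,0],
    [0,0,0],
  ],
)

```text
time_s: 2.22
ee_pos: [0.4024, 0.011, 0.0332]
eef_rot: [0.997, -0.074, -0.0, 0.0]
wrist_force: [0.8, -1.0, 0.2]
grip_width: -0.0005
grasp_force: 0.0
```

Run:
```python
from h import *
c=camera("top"); I=c["image"][150:330,235:425,::-1]; cv2.imwrite("pics/crop1.png",cv2.resize(I,None,fx=3,fy=3,interpolation=cv2.INTER_CUBIC))
f=np.load("frame.npz");s=robot.read_state(); print(f["R2"]@(s["ee_pos"][:2]-f["org"]),s["ee_pos"],s["wrist_force"])
```

```text
[-0.19951591 -0.04714455] [0.4027328  0.01102699 0.0336614 ] [-0.86541342  0.2497409   0.10840401]
```

View pics/crop1.png

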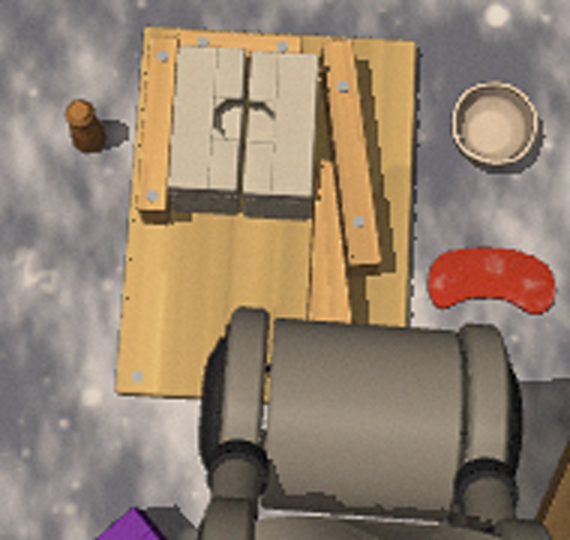

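The tool is behind the butt on the wedge line, with the stamp (crop pixel 85,125), rib and pot untouched. Next, a slow approach.

Call:
carry_out(
  jaw=[1,1,1,1,1,1,1,1,1,1],
  delta_pos=[
    [0.01,-0.0015,0],
    [0.02,-0.003,0],
    [0.028,-0.0042,0],
    [0.034,-0.005,0],
    [0.039,-0.0057,0],
    [0.044,-0.0062,0],
    [0.049,-0.0066,0],
    [0.054,-0.007,0],
    [0.059,-0.0074,0],
    [0.064,-0.0078,0],
  ],
  rot=[
    [0,0,0],
    [0,0,0],
    [0,0,0],
    [0,0,0],
    [0,0,0],
    [0,0,0],
    [0,0,0],
    [0,0,0],
    [0,0,0],
    [0,0,0],
  ],
)

```text
time_s: 3.52
ee_pos: [0.4668, 0.0036, 0.0333]
eef_rot: [0.997, -0.074, -0.0, 0.0]
wrist_force: [-0.6, 1.0, 0.2]
grip_width: 0.0004
grasp_force: 0.2
```

Call:
carry_out(
  jaw=[1,1,1,1,1,1],
  delta_pos=[
    [0.004,-0.0004,0],
    [0.008,-0.0008,0],
    [0.012,-0.0012,0],
    [0.016,-0.0016,0],
    [0.02,-0.002,0],
    [0.02,-0.002,0],
  ],
  rot=[
    [0,0,0],
    [0,0,0],
    [0,0,0],
    [0,0,0],
    [0,0,0],
    [0,0,0],
  ],
)

```text
time_s: 4.28
ee_pos: [0.4871, 0.0015, 0.0334]
eef_rot: [0.997, -0.074, 0.0, 0.0]
wrist_force: [0.0, 0.6, 0.4]
grip_width: -0.0
grasp_force: 0.0
```

Run:
```python
from h import *
c=camera("top"); I=c["image"][150:300,255:425,::-1]; cv2.imwrite("pics/crop2.png",cv2.resize(I,None,fx=4,fy=4,interpolation=cv2.INTER_CUBIC))
f=np.load("frame.npz");s=robot.read_state(); print(f["R2"]@(s["ee_pos"][:2]-f["org"]),s["ee_pos"],f["R2"]@s["wrist_force"][:2],s["time_s"])
```

```text
[-0.11482421 -0.04411427] [0.48693897 0.00147781 0.03338657] [-0.4391226  -0.34302096] 4.325
```

View pics/crop2.png

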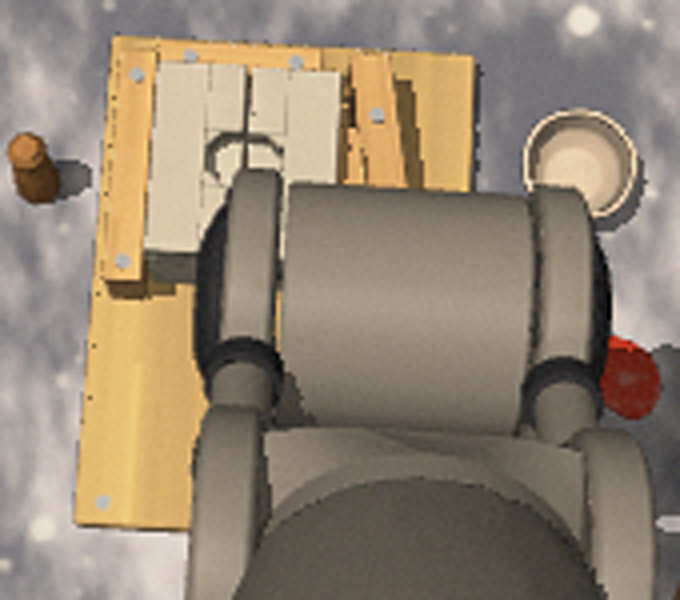

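The wedge slides: its tip now shows at crop (350,130-180), and the seam gap is smaller. I'll keep pushing while watching the force.

Call:
carry_out(
  jaw=[1,1,1,1,1,1,1],
  delta_pos=[
    [0.002,-0.0001,0],
    [0.004,-0.0003,0],
    [0.006,-0.0005,0],
    [0.008,-0.0007,0],
    [0.01,-0.0009,0],
    [0.012,-0.0011,0],
    [0.014,-0.0013,0],
  ],
  rot=[
    [0,0,0],
    [0,0,0],
    [0,0,0],
    [0,0,0],
    [0,0,0],
    [0,0,0],
    [0,0,0],
  ],
)

```text
time_s: 5.2
ee_pos: [0.5004, 0.0004, 0.0333]
eef_rot: [0.997, -0.074, -0.0, -0.0]
wrist_force: [-2.9, 1.5, -0.6]
grip_width: 0.0
grasp_force: 1.2
```

Call:
carry_out(
  jaw=[1,1,1,1],
  delta_pos=[
    [0.001,-0.0001,0],
    [0.002,-0.0002,0],
    [0.003,-0.0003,0],
    [0.004,-0.0004,0],
  ],
  rot=[
    [0,0,0],
    [0,0,0],
    [0,0,0],
    [0,0,0],
  ],
)

```text
time_s: 5.7
ee_pos: [0.5045, -0.0001, 0.0333]
eef_rot: [0.997, -0.074, -0.0, 0.0]
wrist_force: [-2.0, 1.4, 0.1]
grip_width: -0.0
grasp_force: 1.2
```

Call:
carry_out(
  jaw=[1,1,1,1],
  delta_pos=[
    [0.001,-0.0001,0],
    [0.002,-0.0003,0],
    [0.003,-0.0004,0],
    [0.004,-0.0006,0],
  ],
  rot=[
    [0,0,0],
    [0,0,0],
    [0,0,0],
    [0,0,0],
  ],
)

```text
time_s: 6.2
ee_pos: [0.5085, -0.0007, 0.0333]
eef_rot: [0.997, -0.074, -0.0, 0.0]
wrist_force: [-2.2, 1.2, 0.5]
grip_width: -0.0003
grasp_force: 1.2
```

Call:
carry_out(
  jaw=[1,1,1,1],
  delta_pos=[
    [0.001,-0.0001,0],
    [0.002,-0.0003,0],
    [0.003,-0.0004,0],
    [0.003,-0.0004,0],
  ],
  rot=[
    [0,0,0],
    [0,0,0],
    [0,0,0],
    [0,0,0],
  ],
)

```text
time_s: 6.7
ee_pos: [0.5101, -0.0009, 0.0331]
eef_rot: [0.997, -0.074, -0.002, 0.0]
wrist_force: [-7.1, 2.2, 3.6]
grip_width: -0.0001
grasp_force: 3.4
```

Call:
carry_out(
  jaw=[1,1,1,1],
  delta_pos=[
    [0.0005,-0.0001,0],
    [0.001,-0.0002,0],
    [0.0015,-0.0002,0],
    [0.0015,-0.0002,0],
  ],
  rot=[
    [0,0,0],
    [0,0,0],
    [0,0,0],
    [0,0,0],
  ],
)

```text
time_s: 7.2
ee_pos: [0.5101, -0.001, 0.0329]
eef_rot: [0.997, -0.074, -0.003, -0.0]
wrist_force: [-12.3, 1.0, 5.7]
grip_width: 0.0001
grasp_force: 5.6
```

Call:
carry_out(
  jaw=[1,1,1,1,1],
  delta_pos=[
    [0.0005,-0.0001,0],
    [0.001,-0.0002,0],
    [0.0015,-0.0002,0],
    [0.002,-0.0003,0],
    [0.002,-0.0003,0],
  ],
  rot=[
    [0,0,0],
    [0,0,0],
    [0,0,0],
    [0,0,0],
    [0,0,0],
  ],
)

```text
time_s: 7.82
ee_pos: [0.51, -0.0009, 0.0325]
eef_rot: [0.997, -0.074, -0.005, -0.0]
wrist_force: [-16.2, 1.2, 7.6]
grip_width: 0.0001
grasp_force: 8.4
```

Run:
```python
from h import *
f=np.load("frame.npz");s=robot.read_state(); print(f["R2"]@(s["ee_pos"][:2]-f["org"]),f["R2"]@s["wrist_force"][:2])
```

```text
[-0.09166493 -0.0430602 ] [-16.24268049  -1.19754401]
```

Call:
carry_out(
  jaw=[1,1,1,1],
  delta_pos=[
    [0.0005,-0.0001,0],
    [0.001,-0.0002,0],
    [0.0015,-0.0002,0],
    [0.0015,-0.0002,0],
  ],
  rot=[
    [0,0,0],
    [0,0,0],
    [0,0,0],
    [0,0,0],
  ],
)

```text
time_s: 8.32
ee_pos: [0.5099, -0.0009, 0.0322]
eef_rot: [0.997, -0.074, -0.007, -0.0]
wrist_force: [-20.9, 1.9, 10.1]
grip_width: 0.0002
grasp_force: 10.6
```

Call:
carry_out(
  jaw=[1,1,1,1,1,1,1,1,1,1],
  delta_pos=[
    [-0.002,0.0003,0],
    [-0.005,0.0008,0],
    [-0.01,0.0015,0],
    [-0.03,0.0045,0.0],
    [-0.06,0.009,0.01],
    [-0.09,0.0135,0.05],
    [-0.1,0.015,0.1],
    [-0.1,-0.04,0.14],
    [-0.1,-0.1,0.17],
    [-0.12,-0.15,0.18],
  ],
  rot=[
    [0,0,0],
    [0,0,0],
    [0,0,0],
    [0,0,0],
    [0,0,0],
    [0,0,0],
    [0,0,0],
    [0,0,0],
    [0,0,0],
    [0,0,0],
  ],
)

```text
time_s: 9.57
ee_pos: [0.3986, -0.1532, 0.2155]
eef_rot: [0.997, -0.073, 0.003, 0.002]
wrist_force: [1.2, -0.9, 0.1]
grip_width: -0.0001
grasp_force: 0.0
```

Run:
```python
from meas import *
c=camera("top"); f=np.load("frame.npz"); P,b,r=meas(c); print(r)
F=(P[...,:2]-f["org"])@f["R2"].T; z=P[...,2]; x,y=F[...,0],F[...,1]
w=(z>.0655)&(z<.0715)&(y<-.005)&(y>-.07)&(x<-.035)&(x>-.16)
print("wedge",w.sum(),np.percentile(x[w],[0,1,3,99]),np.median(z[w]))
k=w&(abs(x+.073)<.006); print(k.sum(),y[k].min(),y[k].max())
ms=(z>.08)&b; print("mould",np.percentile(F[ms],[1,99],axis=0),np.median(z[ms]))
I=c["image"][150:295,255:425,::-1]; cv2.imwrite("pics/crop3.png",cv2.resize(I,None,fx=4,fy=4,interpolation=cv2.INTER_CUBIC))
print(robot.read_state()["time_s"])
```

```text
((582.4552001953125, 31.739646911621094), (200.15724182128906, 270.9337463378906), 81.45124053955078)
wedge 328 [-0.080445   -0.08016752 -0.07925058 -0.03566036] 0.06790868790597182
94 -0.055499525756803926 -0.02302686386302969
mould [[-0.02987629 -0.02108684]
 [ 0.06855161  0.06897301]] 0.08780976896035393
9.625
```

View pics/crop3.png

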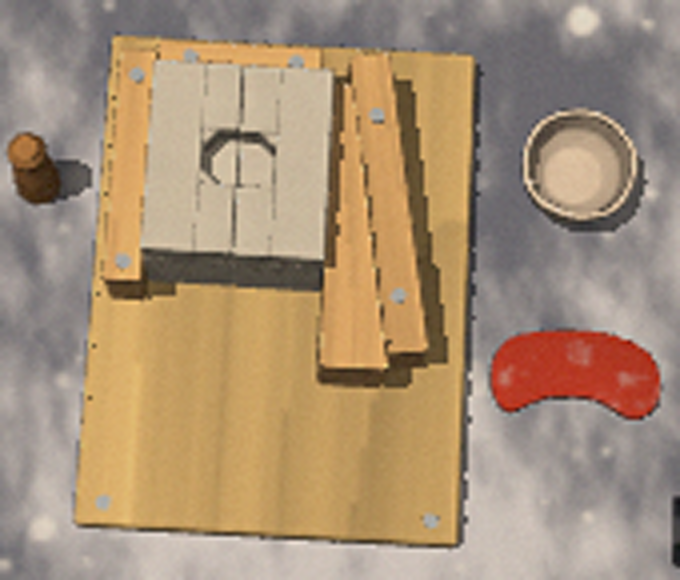

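The seam is closed: only a hairline remains at crop (238,70-250). The butt is at frame x = -81 mm against an expected -82. The wedge took a 20.9 N push without moving and stayed put after release. The bystanders haven't moved, so I'm handing in.

```bash
python3 -c "
from workcell import robot
print(robot.job_done())"
```

```text
the job is handed in; nothing more can be done
None
```

I handed the job in at about 9.6 s. The wedge is jammed home after a push of about 21 N, the seam looks shut in the top view, and the stamp, rib and pot have not moved; no verdict came back.

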